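# Check the glue scale under its draught hood

## Task

Check the workshop's bench scale: take the taller of the two steel weights from the sloping rack and stand it gently, upright, in the centre of the round pan, without driving the pan down to its stop. With the weight standing there, fold the plywood hood forward over the scale until it lies in line with the two sloped battens beside it (55 degrees above the bench). Let go and leave everything else where it is.

Things in the scene. Friction and masses are not known exactly. Their poses are not given: they have to be found in the camera images.
- weight_tall: the tall check weight: plain steel cylinder, 36 mm diameter, 80 mm tall, about 0.5 kg. Origin: centre of its flat bottom; its z axis runs up its length. At the start it leans 35 degrees from vertical in one of the rack's two pockets, its top towards the robot's side (the rack's -x), its back on a short plywood board, so that the upper 40 mm stand free all round
- rack: fixed plywood rack, 130 x 200 mm base, about 70 mm high; origin: centre of its underside, x away from the robot side, y along the row. Two sloping pockets 100 mm apart at y = -50 and +50 mm; each holds one weight with its bottom centre at x = +10, z = 34 mm; either weight may be in either pocket
- pan_centre (a point): centre of the top face of the scale's round steel pan (110 mm diameter, a thin circle marked at its middle), 77 mm above the bench when empty. The pan is sprung: it sinks about 6 mm under the tall weight and meets its stop at 16 mm
- pan (a joint): how far the sprung pan is pressed down, m: 0 empty, 0.016 on its stop
- station: fixed plywood base 320 x 260 x 12 mm under the grey scale and the hood; origin: centre of its underside, x away from the robot, y left. Pan centre at x -10, y 0 mm; hinge line along y at x +125, z 60 mm. Two sloped wooden battens (200 long, 12 wide) rise from the hinge line at y -118 and +118 mm towards the robot side, 55 degrees above the bench: they show the hood's place
- hood (a joint): angle of the hood, rad: 0 would be flat over the scale towards the robot, 0.96 (55 degrees) is in line with the battens, 1.57 is upright, more leans back away from the robot. The hinge is stiff: the hood stays where it is left (about 3 N at its free edge moves it)
- hood_hinge (a point): middle of the hood's hinge line, 60 mm above the bench; axes as the station's
- hood_edge (a point): middle of the free upper edge of the hood, a plain plywood panel 200 mm wide, 9 mm thick, its free edge 200 mm from the hinge line. Axes turn with the panel: x points along the panel from the free edge to the hinge, y along the edge, z out of its back/upper face (away from the scale)
- weight_short: the other steel weight, same 36 mm diameter but only 50 mm tall, leaning in the other pocket of the rack; stays there. Origin and axes as for the tall one
- glue: yellow plastic glue bottle, 56 mm diameter, 160 mm tall, standing; origin: centre of its underside. Bystander
- cup: white plastic mixing cup, 68 mm diameter at the rim, 80 mm tall, standing; origin: centre of its underside. Bystander
- offcut: light wood offcut 90 x 45 x 30 mm lying flat; origin: centre of its underside. Bystander
- driver: screwdriver lying on the bench right of the scale. Bystander
- tape: black tape measure 70 x 66 x 36 mm; origin: centre of its underside. Bystander
- marking_gauge: wooden marking gauge: stick 180 mm long through a block 26 x 62 x 42 mm, lying on the bench right of the scale. Bystander

How it is judged:
On the way, in this order (a step that is already met when the one before it is completed fails the run):
1. the tall weight stands upright, released, in the centre of the pan (horizontal distance between weight_tall and pan_centre below 0.012 m and angle between weight_tall's own z axis and vertical below 0.1 rad and contact force between weight_tall and pan above 2 N and contact force between the fingers and weight_tall below 0.1 N and linear speed of weight_tall below 0.02 m/s), for 0.2 s.
2. the hood is folded in line with the battens (value of joint hood between 0.87 and 1.05 rad), for 0.2 s.
At the end, for the whole second after the job is handed in: The tall weight stands at rest and released on the pan, upright within 6 degrees, its axis within 12 mm of the pan's centre; the hood rests at 0.96 rad within 0.09 rad (5 degrees), in line with the battens (all of step 1 and all of step 2 and velocity of joint hood between -0.05 and 0.05 rad/s); the robot touches nothing.
It fails at once if the pan is driven down to its stop (pressed more than 14.5 mm) (value of joint pan above 0.0145 m).
It fails at once if the short weight is shifted more than 25 mm (distance of weight_short from where it was at the start of the episode above 0.025 m).
It fails at once if another thing on the bench is shifted more than 25 mm (distance of any of glue, cup, offcut, driver, tape, marking_gauge from where it was at the start of the episode above 0.025 m).
It also fails if it takes over 51 s, if anything falls off the work surface, if the arm or the gripper's body presses on something with over 40 N, if the wrist force passes 120 N, or if a joint passes its speed limit or range.

## Robot

A 6-joint arm with a two-finger parallel gripper is mounted at the origin on the work surface. World frame = base frame: x ahead of the robot, y to its left, z up, the work surface at z = 0. Lengths are in m, angles in rad, forces in N, time in s.
With the tool pointing down it reaches from about 0.3 to 0.775 m from the base axis. Payload 14.6 kg.
Tool frame: the origin (TCP) lies midway between the tips of the shut fingers; the grasp point (between the pads) lies 19 mm behind it (tcp_to_grasp is the distance from the TCP to the grasp point, in m); z points along the fingers, y is the line along which they close (so a half turn about z gives the same grasp; the last joint's range is limited). The gripper opens to 94 mm and grips with 3 to 60 N. Pads are 16 mm wide; open, the fingers measure 119 mm over their backs; the gripper's body (75 mm by 177 mm) begins 78 mm behind the grasp point.
Start: joints at [-1.335, 0.3, 1.521, -0, 1.321, -0.067], TCP at [0.164, -0.525, 0.205] pointing down, gripper open.
Joint ranges: [-3.03, 3.03], [-0.79, 2.21], [0.23, 2.52], [-1.04, 4.18], [0, 3.07], [-2.55, 2.55]. Speed limits (rad/s): [2.22, 2.22, 2.57, 3.14, 3.14, 3.14].

## Interface

Orientations are given as [roll, pitch, yaw] about the fixed x, y, z axes, in that order (R = Rz(yaw) Ry(pitch) Rx(roll)).
In Python, from station import * gives the robot as it stands.
- The arm moves only by the tool send_rows, never from a script. Its argument "motion" is a list of rows, each a list of 3 entries, a list of its own where there are three numbers: the shift along the tool's x, y, z in units of 0.03 m (1.0 is 0.03 m), then the turn, a rotation vector about the tool's x, y, z in units of 0.12 rad (1.0 is 0.12 rad), then the opening, from -1 (shut) to 1 (fully open). In form: [[[x, y, z], [rx, ry, rz], grip], ...]. A call has 1 to 12 rows; each row shifts and turns the commanded pose from where the row before left it, along the tool's axes as they then stand; what a row does not reach is not made up. A row lasts 1/10 s, in which the tool goes at most 50 mm and 8.59 degrees, less where a joint would pass 70% of its speed; a pose out of reach is approached as far as the arm can. A call with a number of a shift or a turn outside -1 to 1 is refused whole. A call with a gripper value outside its range is refused whole. The fingers move at their own pace and stop on an object; "squeeze" is the grip in N (left out, the last holds). Time passes only in rows, so rows that do not move let the fingers close. It gives the time, the measured TCP pose, the force, the opening and the grip force at its end, in the units of the state.
- get_obs(): the state, without advancing time (a new reading comes with each control period).
- camera(name): name is "scene" or "top"; returns a dict with "pixels" (400x640x3 uint8, red, green, blue), "depth" (400x640 float32, m along the optical axis (not along the pixel's ray), 0 where there is no reading), "fx", "fy", "cx", "cy" (pixels), "dist" ([k1, k2, p1, p2, k3] as OpenCV has them; the pictures are not rectified), "rvec" (rotation vector, rad) and "tvec" (3), from world to camera coordinates, as OpenCV has them. Camera axes: x right, y down, z forward; pixel columns grow to the right and rows downward; lengths in m; the calibration is good to about 2 mm. A picture is of the moment at which its call begins.
- hand_in(): hands the job in; it is judged then, once.
The state is a dict: "time_s": time; "qpos": joint angles; "joint_vel": joint speeds; "tau": joint torques, N m; "ee_pos": TCP position; "eef_rot": TCP orientation; "force": force on the tool from outside, world axes, zero at the start; "moment": the same for the moment, N m; "grip_width": finger opening in m; "grip_force": force on a finger pad.
Only numpy, scipy, OpenCV 4.12 (cv2) and the standard library are available. Lean on these libraries where they do the work, as an engineer would, in place of code of your own. Each camera call takes 0.05 s, during which the arm holds its last target. There are 200 camera calls.

## Working session

There is one attempt and no reset: what is moved stays moved. The work goes in short steps, Python scripts to look and compute and a tool call to move; the robot and the scene stay as the last step left them, time stands still between calls to the robot, and variables do not carry over. Pictures are saved under pics/ and viewed, at most 10 in all, crops included, and the job is handed in when it is done.

Besides the shell and the picture viewer there is one more tool, called after "Request:" as a command line: name --argument value ..., lists and objects as JSON in quotes. send_rows: Moves the arm, as the interface text tells. Its arguments: {"type":"object","properties":{"motion":{"type":"array"},"squeeze":{"type":"number"}},"required":["motion"]}

```bash
mkdir -p pics; ls
cat > h.py <<'E'
from station import *
import numpy as np, cv2
from scipy.spatial.transform import Rotation as R
def shot(n):
    c=camera(n); np.savez('pics/'+n+'.npz',**c); return c
def load(n): return dict(np.load('pics/'+n+'.npz'))
def K(c): return np.array([[c['fx'],0,c['cx']],[0,c['fy'],c['cy']],[0,0,1.]],float)
def cloud(c):
    v,u=np.mgrid[0:400,0:640]
    p=np.stack([u,v],-1).reshape(-1,1,2).astype(float)
    n=cv2.undistortPoints(p,K(c),np.array(c['dist'],float)).reshape(400,640,2)
    d=c['depth'][...,None]; X=np.concatenate([n*d,d],-1)
    r=cv2.Rodrigues(np.array(c['rvec'],float))[0]
    W=(X-np.array(c['tvec']).ravel())@r
    W[c['depth']==0]=np.nan
    return W
E
python3 - <<'E'
from h import *
for n in('scene','top'):
    c=shot(n); cv2.imwrite(f'pics/{n}0.png',c['pixels'][...,::-1])
    r=cv2.Rodrigues(np.array(c['rvec'],float))[0]; print(n,-r.T@np.array(c['tvec']).ravel(),r[2])
print(get_obs())
E
```

```text
pics
scene [1.04193825 0.39454772 0.84358289] [-0.52264232 -0.44214404 -0.72894009]
top [ 0.29605098 -0.05318472  1.41434508] [ 0.14680264 -0.02004971 -0.98896258]
{'time_s': 0.1, 'qpos': array([-1.33464160e+00,  3.00379659e-01,  1.52148740e+00,  1.57723400e-05,
        1.32068234e+00, -6.66182530e-02]), 'joint_vel': array([-2.37928086e-04,  6.29303903e-04, -1.56395372e-03, -1.18821630e-03,
        3.15301475e-06,  5.96671294e-04]), 'tau': array([ 1.16204894e-03, -5.32641149e+01, -3.53284550e+01,  7.09366612e-02,
        2.34847638e-02, -6.78352649e-05]), 'ee_pos': array([ 0.16393314, -0.52477328,  0.20497611]), 'eef_rot': array([-3.14063904e+00, -7.89338521e-05,  3.02769027e-01]), 'force': array([ 0.5981878 , -0.20570058,  1.0956696 ]), 'moment': array([-0.06584907,  0.01915255, -0.03003754]), 'grip_force': 0.0, 'grip_width': 0.09388060679822749}
```

View pics/scene0.png

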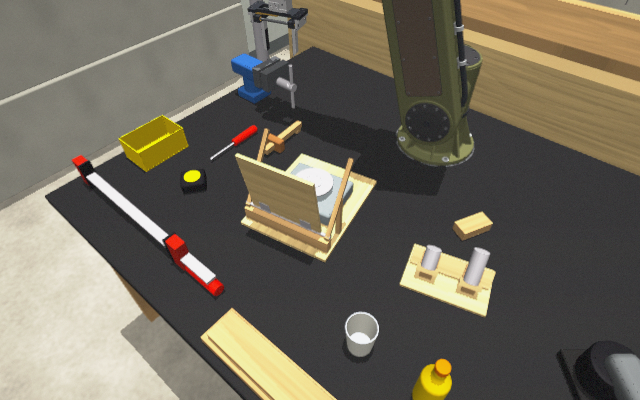

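View pics/top0.png

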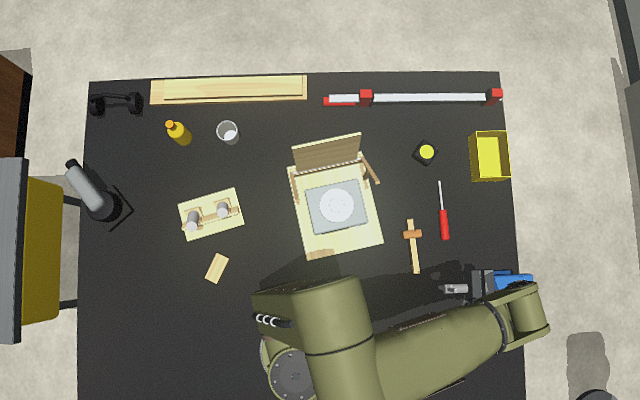

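Scene view: the tall weight is around (477,268), the short one at (430,258), and the hood is upright at (278,195). Top view: the tall weight is around (192,220), the pan at (337,205), and the hood edge at (327,140).

Run:
```python
from h import *
c=load('top'); p=c['pixels'][...,::-1]
a=cv2.resize(p[180:250,170:250],None,fx=5,fy=5,interpolation=cv2.INTER_CUBIC)
b=cv2.resize(p[125:265,280:390],None,fx=3.6,fy=3.6,interpolation=cv2.INTER_CUBIC)
o=np.zeros((510,800,3),np.uint8); o[:350,:400]=a; o[:504,400:796]=b
cv2.imwrite('pics/crop_top.png',o)
W=cloud(c)
# pan top: z near .077
def near(W,x,y,r,z0,z1): 
    m=(np.hypot(W[...,0]-x,W[...,1]-y)<r)&(W[...,2]>z0)&(W[...,2]<z1); return W[m]
for n in ('top','scene'):
    c=load(n);W=cloud(c)
    P0=cloud(load('top'))[205,337]; print(P0)
    q=near(W,P0[0],P0[1],.075,.070,.085); (cx,cy),r=cv2.minEnclosingCircle(q[:,:2].astype(np.float32)); print(n,'pan',len(q),np.median(q,0),cx,cy,r)
    # hood cloud
    np.save('pics/W'+n,W)
W=np.load('pics/Wtop.npy')
for u,v in [(192,220),(222,210),(193,230),(327,140),(295,152),(358,137),(217,268),(178,131),(228,131)]: print(u,v,W[v,u].round(3))
W=np.load('pics/Wscene.npy')
for u,v in [(477,268),(430,258),(480,253),(278,195),(245,165),(315,195)]: print(u,v,W[v,u].round(3))
```

```text
[ 0.4620078  -0.13288111  0.07555553]
top pan 911 [ 0.46157696 -0.13096641  0.07695146] 0.4622691869735718 -0.13060863316059113 0.05515230819582939
[ 0.4620078  -0.13288111  0.07555553]
scene pan 581 [ 0.44920521 -0.12156456  0.07570488] 0.46268317103385925 -0.1281318962574005 0.05529369041323662
192 220 [0.424 0.321 0.104]
222 210 [0.455 0.232 0.078]
193 230 [0.393 0.32  0.094]
327 140 [ 0.624 -0.1    0.259]
295 152 [ 0.598 -0.009  0.232]
358 137 [ 0.635 -0.19   0.245]
217 268 [0.273 0.26  0.026]
178 131 [0.71 0.37 0.11]
228 131 [0.737 0.228 0.008]
477 268 [0.438 0.336 0.077]
430 258 [0.475 0.239 0.068]
480 253 [0.42  0.326 0.107]
278 195 [ 0.617 -0.1    0.166]
245 165 [ 0.64  -0.172  0.235]
315 195 [ 0.6  -0.    0.22]
```

View pics/crop_top.png

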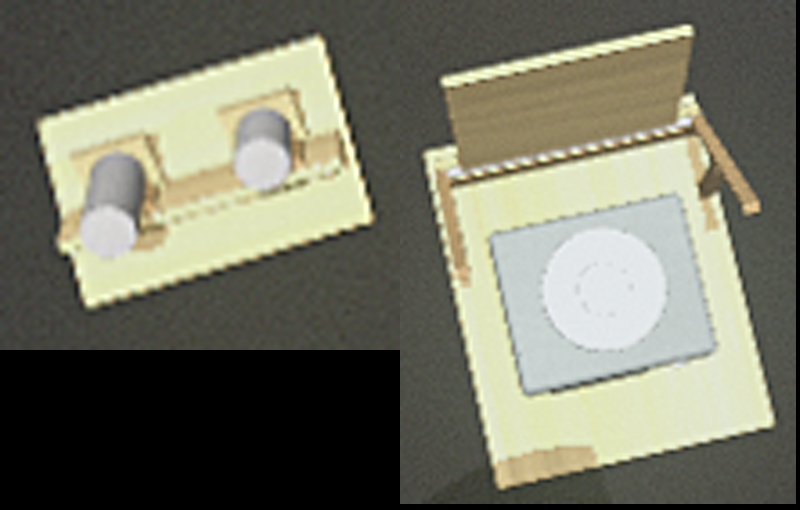

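The crop shows rack base corners at (40,118), (322,37), (372,222) and (88,305). The tall weight's top face is at (110,232). The pan disc is centred at (604,290).

Run:
```python
from h import *
from scipy.optimize import least_squares
def ray(c,uv,z):
    r=cv2.Rodrigues(np.array(c['rvec'],float))[0]; o=-r.T@np.array(c['tvec']).ravel()
    n=cv2.undistortPoints(np.array(uv,float).reshape(-1,1,2),K(c),np.array(c['dist'],float)).reshape(-1,2)
    d=np.c_[n,np.ones(len(n))]@r
    return o+d*((z-o[2])/d[:,2])[:,None]
c=load('top');W=np.load('pics/Wtop.npy');S=np.load('pics/Wscene.npy')
def crop(pts,x0,y0,f,ox=0): return [((x-ox+.5)/f-.5+x0,(y+.5)/f-.5+y0) for x,y in pts]
rk=crop([(40,118),(322,37),(372,222),(88,305)],170,180,5)
print('rack z',W[240,190:196,2],W[193,200:206,2])
q=ray(c,rk,.012); print(q.round(4), q.mean(0), np.linalg.norm(np.diff(q,axis=0),axis=1))
print('yaw',np.arctan2(*(q[0]-q[1])[[0,1]]*[-1,1]), np.arctan2(*(q[1]-q[2])[[1,0]]))
st=crop([(426,150),(773,425),(497,489)],280,125,3.6,400)
s=ray(c,st,.012); print(s.round(4),'len',np.linalg.norm(s[2]-s[0]),np.linalg.norm(s[1]-s[2]),'yaw',np.arctan2(*(s[0]-s[2])[[1,0]]),np.arctan2(*(s[2]-s[1])[[1,0]])-np.pi/2, (s[0]+s[1])/2)
# cylinder fit on tall, both clouds: points above rack near tall
for nm,C,ctr in (('top',W,(.41,.322)),('scene',S,(.43,.33))):
    m=(np.hypot(C[...,0]-ctr[0],C[...,1]-ctr[1])<.055)&(C[...,2]>.078); P=C[m]; print(nm,len(P),P.mean(0),P.min(0),P.max(0))
    np.save('pics/T'+nm,P)
# hood: scene points back face
ey=np.array([-np.sin(.24),np.cos(.24)])
for nm,C in(('top',W),('scene',S)):
    m=(C[...,2]>.1)&(C[...,0]>.54)&(C[...,0]<.68)&(C[...,1]>-.2)&(C[...,1]<.01); P=C[m]
    # robust plane
    n=None;Q=P
    for _ in range(8):
        mu=Q.mean(0); n=np.linalg.svd(Q-mu)[2][2]; d=(P-mu)@n; Q=P[abs(d)<.004]
    n*=np.sign(n[0]); print(nm,len(P),len(Q),'n',n,'mu',mu,'zmax',Q[:,2].max(),'tilt from horiz normal',np.arcsin(n[2]),'yaw',np.arctan2(n[1],n[0]))
```

```text
rack z [-0.00072748  0.00375162 -0.00251034 -0.00476474 -0.0016392  -0.00321142] [ 0.00302059 -0.00179047 -0.00469817 -0.00077417 -0.00015109 -0.00109935]
[[0.4902 0.3968 0.012 ]
 [0.5399 0.2062 0.012 ]
 [0.4149 0.173  0.012 ]
 [0.3645 0.3625 0.012 ]] [0.45237868 0.28459101 0.012     ] [0.1969819  0.12932358 0.19605169]
yaw 0.25530534634413843 0.25934700278385614
[[ 0.6058  0.0277  0.012 ]
 [ 0.3403 -0.2852  0.012 ]
 [ 0.2899 -0.0309  0.012 ]] len 0.3212457478530187 0.2592259444510037 yaw 0.18344274486755338 0.19533163800694409 [ 0.47302978 -0.12875211  0.012     ]
top 147 [0.41373065 0.3246275  0.09671666] [0.39314165 0.30659415 0.07802765] [0.43883089 0.34473928 0.11317338]
scene 293 [0.42180578 0.32969298 0.09323411] [0.39298139 0.30970779 0.07827363] [0.43949699 0.3469592  0.10865971]
top 1562 1459 n [ 0.96928442  0.19111683 -0.15479687] mu [ 0.60934938 -0.10089315  0.18893536] zmax 0.2627878316163567 tilt from horiz normal -0.15542183961421202 yaw 0.19467593112374534
scene 3022 2824 n [ 0.9702839   0.19272523 -0.14630837] mu [ 0.61766845 -0.09310563  0.18707833] zmax 0.2602679603036839 tilt from horiz normal -0.14683544562938114 yaw 0.1960756616640401
```

```bash
cat >> h.py <<'E'
from scipy.optimize import least_squares
yaw=.257; c_,s_=np.cos(yaw),np.sin(yaw); sl=np.radians(35)
AX=np.array([-np.sin(sl)*c_,-np.sin(sl)*s_,np.cos(sl)])
RT=np.column_stack([np.cross([s_,-c_,0],-AX),[s_,-c_,0],-AX])
def delta(target,Rt=None):
    o=get_obs(); Rc=R.from_euler('xyz',o['eef_rot']).as_matrix()
    print('t',round(o['time_s'],2),'pos',o['ee_pos'].round(4),'shift units',(Rc.T@(np.array(target)-o['ee_pos'])/.03).round(2))
    if Rt is not None: print('turn units',(R.from_matrix(Rc.T@Rt).as_rotvec()/.12).round(2))
E
python3 - <<'E'
from h import *
b0=np.array([.450,.3369,.034])
for P in (np.load('pics/Ttop.npy'),np.load('pics/Tscene.npy')):
    def f(p):
        d=P-(b0+[p[0],p[1],0]); h=d@AX; r=np.linalg.norm(d-np.outer(h,AX),axis=1)
        # signed distance to cylinder (outside/inside)
        return np.where(h>.08-(.018-r).clip(0,None), h-.08, r-.018)
    s=least_squares(f,[0,0],loss='soft_l1',f_scale=.002,diff_step=1e-3,x_scale=.01); print(s.x, np.abs(s.fun).mean())
Rs=np.column_stack([[np.cos(.193),np.sin(.193),0],[np.sin(.193),-np.cos(.193),0],[0,0,-1]])
delta(b0+.145*AX,RT); delta([.38,-.10,.305])
print(RT)
E
```

```text
[-0.00034453  0.00068171] 0.0015941646771310135
[-0.0027567   0.00062287] 0.00121763378821955
t 0.1 pos [ 0.1639 -0.5248  0.205 ] shift units [ 14.9  -24.7    1.76]
turn units [-0.12  5.09  0.37]
t 0.1 pos [ 0.1639 -0.5248  0.205 ] shift units [ 11.1  -11.37  -3.32]
[[ 0.79224853  0.25418023  0.55473839]
 [ 0.20821225 -0.96715687  0.14579179]
 [ 0.57357644  0.         -0.81915204]]
```

Request:
send_rows --motion '[[[0, 0, -0.8], [0, 0, 0], 1], [[0, 0, -0.8], [0, 0, 0], 1], [[0, 0, -0.8], [0, 0, 0], 1], [[0, 0, -0.8], [0, 0, 0], 1]]'

```text
time_s: 0.5
ee_pos: [0.164, -0.5248, 0.3021]
eef_rot: [-3.141, -0.0, 0.303]
force: [-0.2, -0.3, -0.7]
grip_width: 0.0941
grip_force: 0.0
```

Request:
send_rows --motion '[[[0.9, -0.9, 0], [0, 0, 0], 1], [[0.9, -0.9, 0], [0, 0, 0], 1], [[0.9, -0.9, 0], [0, 0, 0], 1], [[0.9, -0.9, 0], [0, 0, 0], 1], [[0.9, -0.9, 0], [0, 0, 0], 1], [[0.9, -0.9, 0], [0, 0, 0], 1], [[0.9, -0.9, 0], [0, 0, 0], 1], [[0.9, -0.9, 0], [0, 0, 0], 1], [[0.9, -0.9, 0], [0, 0, 0], 1], [[0.9, -0.9, 0], [0, 0, 0], 1], [[0.9, -0.9, 0], [0, 0, 0], 1], [[0.9, -0.9, 0], [0, 0, 0], 1]]'

```text
time_s: 1.7
ee_pos: [0.377, -0.1175, 0.3014]
eef_rot: [-3.142, 0.0, 0.303]
force: [-0.2, -0.4, -1.2]
grip_width: 0.0939
grip_force: 0.0
```

Request:
send_rows --motion '[[[0.3, -1, 0], [0, 0, 0], 1], [[0.3, -1, 0], [0, 0, 0], 1], [[0.3, -1, 0], [0, 0, 0], 1], [[0.3, -1, 0], [0, 0, 0], 1], [[0.3, -1, 0], [0, 0, 0], 1], [[0.3, -1, 0], [0, 0, 0], 1], [[0.3, -1, 0], [0, 0, 0], 1], [[0.3, -1, 0], [0, 0, 0], 1], [[0.3, -1, 0], [0, 0, 0], 1], [[0.3, -1, 0], [0, 0, 0], 1], [[0.3, -1, 0], [0, 0, 0], 1], [[0.3, -1, 0], [0, 0, 0], 1]]'

```text
time_s: 2.9
ee_pos: [0.3721, 0.2581, 0.3013]
eef_rot: [3.141, 0.0, 0.303]
force: [1.2, 0.1, -0.1]
grip_width: 0.0942
grip_force: 0.0
```

Request:
send_rows --motion '[[[0, 0, 0], [0, 0.85, 0.06], 1], [[0, 0, 0], [0, 0.85, 0.06], 1], [[0, 0, 0], [0, 0.85, 0.06], 1], [[0, 0, 0], [0, 0.85, 0.06], 1], [[0, 0, 0], [0, 0.85, 0.06], 1], [[0, 0, 0], [0, 0.85, 0.06], 1], [[0, 0, 0], [0, 0, 0], 1]]'

```text
time_s: 3.6
ee_pos: [0.3711, 0.2564, 0.3006]
eef_rot: [-3.126, -0.613, 0.254]
force: [0.7, -0.0, -0.1]
grip_width: 0.0942
grip_force: 0.0
```

Run:
```python
from h import *
b0=np.array([.449,.3375,.034]);delta(b0+.145*AX,RT)
```

```text
t 3.6 pos [0.3711 0.2564 0.3006] shift units [-2.49 -1.89  4.3 ]
turn units [-0.12 -0.01 -0.02]
```

Request:
send_rows --motion '[[[-0.8, -0.6, 0.3], [-0.1, 0, 0], 1], [[-0.8, -0.6, 0.5], [0, 0, 0], 1], [[-0.9, -0.7, 0.7], [0, 0, 0], 1], [[0, 0, 0.9], [0, 0, 0], 1], [[0, 0, 0.9], [0, 0, 0], 1], [[0, 0, 0.9], [0, 0, 0], 1], [[0, 0, 0], [0, 0, 0], 1], [[0, 0, 0], [0, 0, 0], 1]]'

```text
time_s: 4.4
ee_pos: [0.3686, 0.3148, 0.1556]
eef_rot: [-3.14, -0.61, 0.253]
force: [0.3, 0.1, 0.6]
grip_width: 0.0942
grip_force: 0.0
```

Run:
```python
from h import *
b0=np.array([.449,.3375,.034]);delta(b0+.045*AX,RT)
c=shot('scene'); cv2.imwrite('pics/s1.png',cv2.resize(c['pixels'][180:330,380:560,::-1],None,fx=4,fy=4,interpolation=cv2.INTER_CUBIC))
```

```text
t 4.4 pos [0.3686 0.3148 0.1556] shift units [-0.04 -0.05  3.42]
turn units [ 0.    0.01 -0.03]
```

View pics/s1.png

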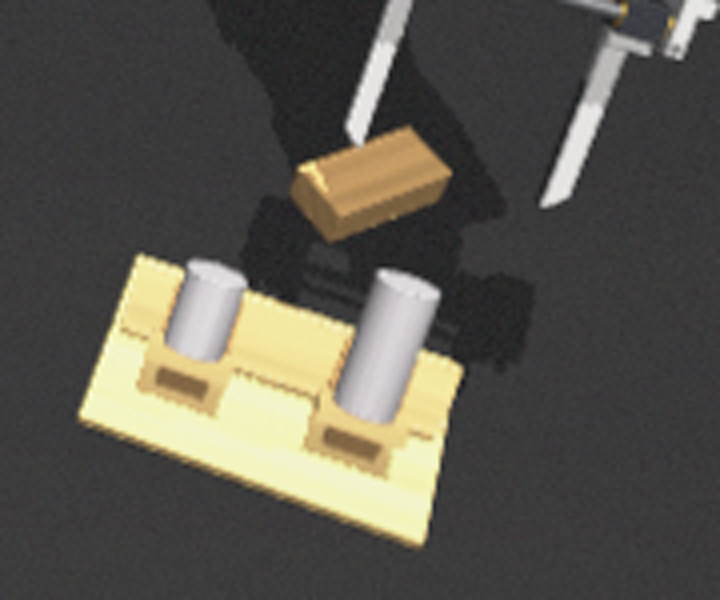

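The fingertips at (357,138) and (550,205) straddle the tall weight's axis, which tops out at (408,283). I'll advance along it.

Request:
send_rows --motion '[[[0, 0, 0.6], [0, 0, 0], 1], [[0, 0, 0.6], [0, 0, 0], 1], [[0, 0, 0.6], [0, 0, 0], 1], [[0, 0, 0.6], [0, 0, 0], 1], [[0, 0, 0.5], [0, 0, 0], 1], [[0, 0, 0.5], [0, 0, 0], 1], [[0, 0, 0], [0, 0, 0], 1], [[0, 0, 0], [0, 0, 0], 1]]'

```text
time_s: 5.25
ee_pos: [0.4318, 0.3239, 0.0829]
eef_rot: [-3.128, -0.592, 0.262]
force: [-0.2, -0.2, 0.6]
grip_width: 0.0941
grip_force: 0.0
```

Request:
send_rows --motion '[[[0, 0, 0], [0, 0, 0], 0], [[0, 0, 0], [0, 0, 0], -0.1], [[0, 0, 0], [0, 0, 0], -0.2], [[0, 0, 0], [0, 0, 0], -0.4], [[0, 0, 0], [0, 0, 0], -1], [[0, 0, 0], [0, 0, 0], -1], [[0, 0, 0], [0, 0, 0], -1], [[0, 0, 0], [0, 0, 0], -1], [[0, 0, 0], [0, 0, 0], -1], [[0, 0, 0], [0, 0, 0], -1]]' --squeeze 30

```text
time_s: 6.25
ee_pos: [0.4328, 0.3268, 0.0842]
eef_rot: [-3.122, -0.597, 0.262]
force: [-4.4, 13.5, 9.5]
grip_width: 0.0323
grip_force: 28.8
```

Run:
```python
from h import *
o=get_obs();print(o['qpos'].round(3),o['force'],o['moment'])
b0=np.array([.449,.3375,.034]);delta(b0+.045*AX,RT)
c=shot('scene'); cv2.imwrite('pics/s2.png',cv2.resize(c['pixels'][180:330,380:560,::-1],None,fx=4,fy=4,interpolation=cv2.INTER_CUBIC))
```

```text
[ 0.685  0.221  2.074 -0.659  0.355  2.554] [-4.35938874 13.49950876  9.50152155] [2.86357967 0.09127881 1.53516162]
t 6.25 pos [0.4328 0.3268 0.0842] shift units [-0.45 -0.21  0.23]
turn units [-0.19  0.12  0.03]
```

View pics/s2.png

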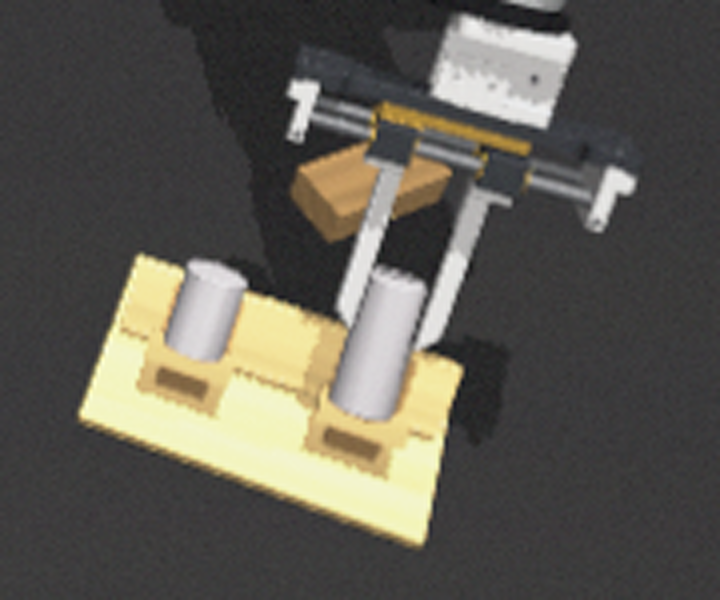

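Joint 6 is at its limit (2.55), so the grasp came out off-axis. I'll release, back off and use the half-turned grasp.

Request:
send_rows --motion '[[[0, 0, 0], [0, 0, 0], 0], [[0, 0, 0], [0, 0, 0], 0.5], [[0, 0, 0], [0, 0, 0], 1], [[0, 0, 0], [0, 0, 0], 1], [[0, 0, 0], [0, 0, 0], 1], [[0, 0, -0.4], [0, 0, 0], 1], [[0, 0, -0.8], [0, 0, 0], 1], [[0, 0, -0.8], [0, 0, 0], 1], [[0, 0, -0.8], [0, 0, 0], 1], [[0, 0, -0.8], [0, 0, 0], 1], [[0, 0, 0], [0, 0, 0], 1]]'

```text
time_s: 7.4
ee_pos: [0.374, 0.3072, 0.1738]
eef_rot: [-3.126, -0.594, 0.262]
force: [0.6, 1.1, 0.5]
grip_width: 0.094
grip_force: 0.0
```

Run:
```python
from h import *
o=get_obs();print(o['qpos'].round(3),o['force'])
b0=np.array([.449,.3375,.034]);delta(b0+.145*AX,RT)
c=shot('scene'); W=cloud(c);P=W[(np.hypot(W[...,0]-.43,W[...,1]-.33)<.055)&(W[...,2]>.078)&(W[...,2]<.115)]
def f(p):
    d=P-(b0+[p[0],p[1],0]); h=d@AX; r=np.linalg.norm(d-np.outer(h,AX),axis=1)
    return np.where(h>.08-(.018-r).clip(0,None), h-.08, r-.018)
s=least_squares(f,[0,0],loss='soft_l1',f_scale=.002,diff_step=1e-3,x_scale=.01); print(s.x, np.abs(s.fun).mean(),len(P))
```

```text
[ 0.752 -0.067  2.127 -0.466  0.588  2.382] [0.60551488 1.08544757 0.48307092]
t 7.4 pos [0.374  0.3072 0.1738] shift units [-0.47 -0.33  0.53]
turn units [-0.15  0.14  0.03]
[-0.00144859 -0.00072418] 0.0012626516899080047 302
```

Request:
send_rows --motion '[[[0, 0, 0], [0, 0, -1], 1], [[0, 0, 0], [0, 0, -1], 1], [[0, 0, 0], [0, 0, -1], 1], [[0, 0, 0], [0, 0, -1], 1], [[0, 0, 0], [0, 0, -1], 1], [[0, 0, 0], [0, 0, -1], 1], [[0, 0, 0], [0, 0, -1], 1], [[0, 0, 0], [0, 0, -1], 1], [[0, 0, 0], [0, 0, -1], 1], [[0, 0, 0], [0, 0, -1], 1], [[0, 0, 0], [0, 0, -1], 1], [[0, 0, 0], [0, 0, -1], 1]]'

```text
time_s: 8.65
ee_pos: [0.3744, 0.3065, 0.17]
eef_rot: [2.557, -0.08, 1.735]
force: [-0.4, 0.1, -0.7]
grip_width: 0.094
grip_force: 0.0
```

Request:
send_rows --motion '[[[0, 0, 0], [0, 0, -1], 1], [[0, 0, 0], [0, 0, -1], 1], [[0, 0, 0], [0, 0, -1], 1], [[0, 0, 0], [0, 0, -1], 1], [[0, 0, 0], [0, 0, -1], 1], [[0, 0, 0], [0, 0, -1], 1], [[0, 0, 0], [0, 0, -1], 1], [[0, 0, 0], [0, 0, -1], 1], [[0, 0, 0], [0, 0, -1], 1], [[0, 0, 0], [0, 0, -1], 1], [[0, 0, 0], [0, 0, -1], 1], [[0, 0, 0], [0, 0, -1], 1]]'

```text
time_s: 9.85
ee_pos: [0.3744, 0.3065, 0.17]
eef_rot: [2.962, 0.564, 3.099]
force: [-0.2, -0.0, -0.2]
grip_width: 0.094
grip_force: 0.0
```

Request:
send_rows --motion '[[[0, 0, 0], [0, 0, -1], 1], [[0, 0, 0], [0, 0, -1], 1], [[0, 0, 0], [0, 0, 0], 1]]'

```text
time_s: 10.15
ee_pos: [0.3743, 0.3065, 0.1702]
eef_rot: [3.116, 0.589, -2.903]
force: [0.2, 0.6, 0.6]
grip_width: 0.0939
grip_force: 0.0
```

Run:
```python
from h import *
o=get_obs();print(o['qpos'].round(3),o['force'])
b0=np.array([.4485,.3372,.034]);delta(b0+.145*AX,RT@np.diag([-1,-1,1]))
```

```text
[ 0.75  -0.06   2.128 -0.468  0.586 -0.739] [0.2359249  0.63597356 0.56276877]
t 10.15 pos [0.3743 0.3065 0.1702] shift units [0.43 0.35 0.42]
turn units [ 0.13 -0.18 -0.13]
```

Request:
send_rows --motion '[[[0.4, 0.35, 0.4], [0.1, -0.2, -0.1], 1], [[0, 0, 0], [0, 0, 0], 1], [[0, 0, 0], [0, 0, 0], 1]]'

```text
time_s: 10.45
ee_pos: [0.3681, 0.3165, 0.1545]
eef_rot: [3.133, 0.613, -2.892]
force: [0.1, 0.4, 1.0]
grip_width: 0.0938
grip_force: 0.0
```

Request:
send_rows --motion '[[[0, 0, 0.6], [0, 0, 0], 1], [[0, 0, 0.6], [0, 0, 0], 1], [[0, 0, 0.6], [0, 0, 0], 1], [[0, 0, 0.6], [0, 0, 0], 1], [[0, 0, 0.4], [0, 0, 0], 1], [[0, 0, 0], [0, 0, 0], 1], [[0, 0, 0], [0, 0, 0], 1]]'

```text
time_s: 11.15
ee_pos: [0.4153, 0.3289, 0.087]
eef_rot: [3.133, 0.615, -2.893]
force: [-0.7, -0.5, 0.1]
grip_width: 0.0939
grip_force: 0.0
```

Run:
```python
from h import *
o=get_obs();print(o['qpos'].round(3),o['force'])
b0=np.array([.4485,.3372,.034]);delta(b0+.045*AX,RT@np.diag([-1,-1,1]))
```

```text
[ 0.734  0.198  2.103 -0.777  0.382 -0.425] [-0.72436304 -0.46366147  0.06464916]
t 11.15 pos [0.4153 0.3289 0.087 ] shift units [ 0.08 -0.02  0.6 ]
turn units [ 0.03  0.03 -0.06]
```

Request:
send_rows --motion '[[[0.05, 0, 0.3], [0, 0, 0], 1], [[0, 0, 0.3], [0, 0, 0], 0], [[0, 0, 0], [0, 0, 0], -0.1], [[0, 0, 0], [0, 0, 0], -0.2], [[0, 0, 0], [0, 0, 0], -0.4], [[0, 0, 0], [0, 0, 0], -1], [[0, 0, 0], [0, 0, 0], -1], [[0, 0, 0], [0, 0, 0], -1], [[0, 0, 0], [0, 0, 0], -1], [[0, 0, 0], [0, 0, 0], -1]]' --squeeze 40

```text
time_s: 12.15
ee_pos: [0.4239, 0.3315, 0.071]
eef_rot: [3.134, 0.615, -2.891]
force: [-0.3, -1.3, 1.5]
grip_width: 0.0351
grip_force: 39.9
```

Run:
```python
from h import *
o=get_obs();print(o['qpos'].round(3),o['force'],o['moment'])
b0=np.array([.4485,.3372,.034]);delta(b0+.045*AX,RT@np.diag([-1,-1,1]))
```

```text
[ 0.725  0.248  2.092 -0.843  0.35  -0.363] [-0.31157555 -1.29261129  1.4703876 ] [-0.22048307  0.02936275 -0.08512698]
t 12.15 pos [0.4239 0.3315 0.071 ] shift units [ 0.02 -0.03 -0.01]
turn units [ 0.03  0.03 -0.05]
```

Request:
send_rows --motion '[[[0, 0, -0.3], [0, 0, 0], -1], [[0, 0, -0.6], [0, 0, 0], -1], [[0, 0, -0.8], [0, 0, 0], -1], [[0, 0, -0.8], [0, 0, 0], -1], [[0, 0, -0.8], [0, 0, 0], -1], [[0, 0, -0.8], [0, 0, 0], -1], [[0, 0, -0.8], [0, 0, 0], -1], [[0, 0, -0.8], [0, 0, 0], -1], [[0, 0, 0], [0, 0, 0], -1]]'

```text
time_s: 13.05
ee_pos: [0.3278, 0.306, 0.2123]
eef_rot: [3.131, 0.616, -2.892]
force: [0.0, -0.7, -5.8]
grip_width: 0.0358
grip_force: 39.9
```

```bash
cat >> h.py <<'E'
RS=np.column_stack([[-np.cos(.193),-np.sin(.193),0],[-np.sin(.193),np.cos(.193),0],[0,0,-1]])
E
python3 - <<'E'
from h import *
o=get_obs();print(o['qpos'].round(3),o['force'],o['grip_width'])
delta([.4625,-.1302,.23],RS)
E
```

```text
[ 0.866 -0.2    2.15  -0.511  0.729 -0.653] [ 0.03537657 -0.73688118 -5.79350222] 0.03576449153559396
t 13.05 pos [0.3278 0.306  0.2123] shift units [ -0.96 -15.2   -0.21]
turn units [0.23 5.13 0.49]
```

Request:
send_rows --motion '[[[0, 0, -0.3], [0.04, 0.73, 0.07], -1], [[0, 0, -0.3], [0.04, 0.73, 0.07], -1], [[0, 0, -0.3], [0.04, 0.73, 0.07], -1], [[0, 0, 0], [0.04, 0.73, 0.07], -1], [[0, 0, 0], [0.04, 0.73, 0.07], -1], [[0, 0, 0], [0.04, 0.73, 0.07], -1], [[0, 0, 0], [0.04, 0.73, 0.07], -1], [[0, 0, 0], [0, 0, 0], -1]]'

```text
time_s: 13.85
ee_pos: [0.3166, 0.3021, 0.2322]
eef_rot: [-3.133, -0.002, -2.954]
force: [-0.5, -0.8, -5.4]
grip_width: 0.0354
grip_force: 39.9
```

Run:
```python
from h import *
o=get_obs();print(o['qpos'].round(3),o['force'],o['grip_width'])
delta([.4625,-.1302,.23],RS)
```

```text
[ 0.682  0.028  1.774 -0.007  1.346 -1.075] [-0.46646632 -0.78670664 -5.40154737] 0.03539049169783394
t 13.85 pos [0.3166 0.3021 0.2322] shift units [ -2.08 -15.06   0.2 ]
turn units [-0.07 -0.02 -0.04]
```

Request:
send_rows --motion '[[[-0.1, -0.4, 0], [-0.07, 0, 0], -1], [[-0.1, -0.8, 0], [0, 0, 0], -1], [[-0.1, -0.8, 0], [0, 0, 0], -1], [[-0.1, -0.8, 0], [0, 0, 0], -1], [[-0.1, -0.8, 0], [0, 0, 0], -1], [[-0.1, -0.8, 0], [0, 0, 0], -1], [[-0.1, -0.8, 0], [0, 0, 0], -1], [[-0.1, -0.8, 0], [0, 0, 0], -1], [[-0.1, -0.8, 0], [0, 0, 0], -1], [[-0.1, -0.8, 0], [0, 0, 0], -1], [[-0.1, -0.8, 0], [0, 0, 0], -1], [[-0.1, -0.8, 0], [0, 0, 0], -1]]'

```text
time_s: 15.05
ee_pos: [0.403, 0.037, 0.2329]
eef_rot: [-3.141, 0.002, -2.952]
force: [-0.1, -0.0, -4.1]
grip_width: 0.0355
grip_force: 39.9
```

Request:
send_rows --motion '[[[-0.1, -0.8, 0], [0, 0, 0], -1], [[-0.1, -0.8, 0], [0, 0, 0], -1], [[-0.1, -0.8, 0], [0, 0, 0], -1], [[-0.1, -0.8, 0], [0, 0, 0], -1], [[-0.1, -0.8, 0], [0, 0, 0], -1], [[-0.1, -0.8, 0], [0, 0, 0], -1], [[-0.1, -0.6, 0], [0, 0, 0], -1], [[-0.1, -0.3, 0], [0, 0, 0], -1], [[0, 0, 0], [0, 0, 0], -1], [[0, 0, 0], [0, 0, 0], -1], [[0, 0, 0], [0, 0, 0], -1]]'

```text
time_s: 16.15
ee_pos: [0.4587, -0.1245, 0.2335]
eef_rot: [3.141, 0.001, -2.951]
force: [-0.6, 0.1, -4.5]
grip_width: 0.0352
grip_force: 39.9
```

Run:
```python
from h import *
o=get_obs();print(o['qpos'].round(3),o['force'],o['grip_width'])
delta([.4625,-.1302,.122],RS)
c=shot('scene'); cv2.imwrite('pics/s3.png',cv2.resize(c['pixels'][70:260,220:400,::-1],None,fx=3,fy=3,interpolation=cv2.INTER_CUBIC))
W=cloud(c); P=W[(np.hypot(W[...,0]-o['ee_pos'][0],W[...,1]-o['ee_pos'][1])<.03)&(W[...,2]<.225)&(W[...,2]>.1)]
print(len(P)); print(P[:,2].min(), P[:,2].max())
for z in np.arange(.17,.23,.01):
    q=P[abs(P[:,2]-z)<.005]
    if len(q)>8: print(round(z,3),len(q),q.mean(0).round(4))
```

```text
[-3.430e-01  1.090e-01  1.684e+00  1.000e-03  1.347e+00 -2.105e+00] [-0.56260949  0.06535221 -4.5427383 ] 0.03516877792242293
t 16.15 pos [ 0.4587 -0.1245  0.2335] shift units [-0.09 -0.21  3.72]
turn units [ 0.01  0.01 -0.02]
163
0.1872183059617275 0.22498241074122868
0.19 27 [ 0.4687 -0.1144  0.1918]
0.2 45 [ 0.4695 -0.1146  0.2001]
0.21 43 [ 0.4689 -0.1149  0.2101]
0.22 48 [ 0.4691 -0.1164  0.2199]
```

View pics/s3.png

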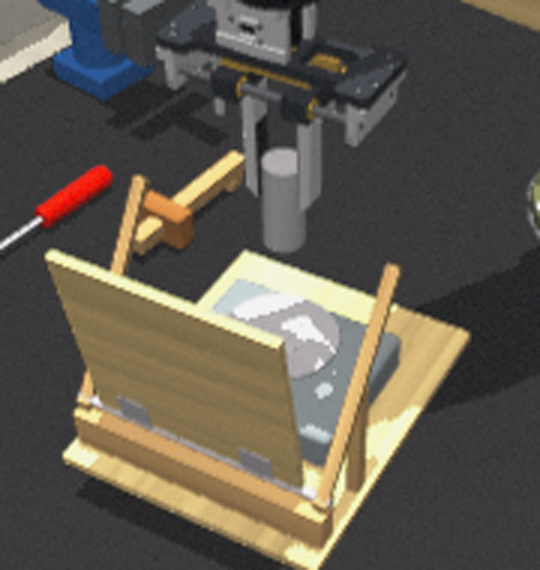

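The weight hangs upright in the grip, top at about (280,158) in the crop. The pan is free below it at (285,330).

Request:
send_rows --motion '[[[-0.1, -0.2, 0.2], [0, 0, 0], -1], [[0, 0, 0.5], [0, 0, 0], -1], [[0, 0, 0.6], [0, 0, 0], -1], [[0, 0, 0.6], [0, 0, 0], -1], [[0, 0, 0.6], [0, 0, 0], -1], [[0, 0, 0.5], [0, 0, 0], -1], [[0, 0, 0.3], [0, 0, 0], -1], [[0, 0, 0.1], [0, 0, 0], -1], [[0, 0, 0], [0, 0, 0], -1], [[0, 0, 0], [0, 0, 0], -1]]'

```text
time_s: 17.2
ee_pos: [0.4634, -0.1306, 0.1322]
eef_rot: [3.141, 0.002, -2.952]
force: [-0.6, -0.2, -4.4]
grip_width: 0.0354
grip_force: 39.9
```

Run:
```python
from h import *
o=get_obs();print(o['force'],o['grip_width'])
delta([.4625,-.1302,.1165],RS)
```

```text
[-0.61807328 -0.15928494 -4.43134078] 0.035366244274381634
t 17.2 pos [ 0.4634 -0.1306  0.1322] shift units [0.03 0.02 0.52]
turn units [ 0.    0.02 -0.03]
```

Request:
send_rows --motion '[[[0, 0, 0.08], [0, 0, 0], -1], [[0, 0, 0.08], [0, 0, 0], -1], [[0, 0, 0.08], [0, 0, 0], -1], [[0, 0, 0.05], [0, 0, 0], -1], [[0, 0, 0.05], [0, 0, 0], -1], [[0, 0, 0.05], [0, 0, 0], -1], [[0, 0, 0.05], [0, 0, 0], -1], [[0, 0, 0], [0, 0, 0], -1], [[0, 0, 0], [0, 0, 0], -1], [[0, 0, 0], [0, 0, 0], -1]]'

```text
time_s: 18.2
ee_pos: [0.4631, -0.1305, 0.1185]
eef_rot: [3.141, 0.001, -2.952]
force: [0.4, 1.2, -2.2]
grip_width: 0.0353
grip_force: 39.9
```

Request:
send_rows --motion '[[[0, 0, 0.04], [0, 0, 0], -1], [[0, 0, 0.04], [0, 0, 0], -1], [[0, 0, 0], [0, 0, 0], -1], [[0, 0, 0], [0, 0, 0], -1]]'

```text
time_s: 18.6
ee_pos: [0.4631, -0.1305, 0.1161]
eef_rot: [3.141, 0.001, -2.952]
force: [-0.4, 0.4, -0.1]
grip_width: 0.0351
grip_force: 39.9
```

Fully supported. Opening gently.

Request:
send_rows --motion '[[[0, 0, 0], [0, 0, 0], -0.2], [[0, 0, 0], [0, 0, 0], -0.15], [[0, 0, 0], [0, 0, 0], -0.1], [[0, 0, 0], [0, 0, 0], 0], [[0, 0, 0], [0, 0, 0], 0.2], [[0, 0, 0], [0, 0, 0], 0.2], [[0, 0, 0], [0, 0, 0], 0.2]]' --squeeze 5

```text
time_s: 19.3
ee_pos: [0.463, -0.1305, 0.116]
eef_rot: [3.141, 0.001, -2.952]
force: [-0.0, -0.3, 0.5]
grip_width: 0.0565
grip_force: 0.0
```

Request:
send_rows --motion '[[[0, 0, -0.2], [0, 0, 0], 0.2], [[0, 0, -0.4], [0, 0, 0], 0.2], [[0, 0, -0.8], [0, 0, 0], 0.2], [[0, 0, -0.8], [0, 0, 0], 0.2], [[0, 0, -0.8], [0, 0, 0], 0.2], [[0, 0, -1], [0, 0, 0], 0.2], [[0, 0, -1], [0, 0, 0], 0.2], [[0, 0, -1], [0, 0, 0], 0.2], [[0, 0, -1], [0, 0, 0], -1], [[0, 0, -1], [0, 0, 0], -1], [[0, 0, 0], [0, 0, 0], -1], [[0, 0, 0], [0, 0, 0], -1]]'

```text
time_s: 20.5
ee_pos: [0.4627, -0.1307, 0.3566]
eef_rot: [3.141, 0.002, -2.952]
force: [0.0, -0.2, -1.4]
grip_width: 0.0278
grip_force: 0.0
```

```bash
cat >> h.py <<'E'
HX=np.array([.5958,-.1045,.060])  # hinge middle
ux=np.array([np.cos(.193),np.sin(.193),0]); uy=np.array([-np.sin(.193),np.cos(.193),0])
def hood(C):
    d=C-HX; x=d@ux; y=d@uy; z=d[...,2]
    m=(abs(y)<.095)&(np.hypot(x,z)>.06)&(np.hypot(x,z)<.205)&(z>.04)&(x>-.15)&(x<.09)
    P=np.stack([x,z],-1)[m]; out=[]
    # RANSAC-like: angle histogram then line fit
    a=np.arctan2(P[:,1],-P[:,0]); h,e=np.histogram(a,60); k=e[h.argmax()]
    Q=P[abs(a-k-.02)<.1]
    for _ in range(5):
        mu=Q.mean(0); t=np.linalg.svd(Q-mu)[2][0]; t=t*np.sign(t[1]); n=np.array([-t[1],t[0]])
        Q=P[abs((P-mu)@n)<.004]
    print('hood',np.arctan2(t[1],-t[0]).round(3),'offset from hinge',(mu@n).round(4),len(Q))
def weight(C):
    for z in np.arange(.08,.15,.015):
        q=C[(abs(C[...,2]-z)<.007)&(np.hypot(C[...,0]-.4625,C[...,1]+.13)<.035)]
        if len(q)>5: print('w',z.round(3),len(q),q.mean(0).round(4))
E
python3 - <<'E'
from h import *
for n in('scene','top'):
    c=shot(n); W=cloud(c); hood(W); weight(W)
q=W[(np.hypot(W[...,0]-.4625,W[...,1]+.13)<.03)&(W[...,2]>.135)]; print('top face',len(q),q.mean(0))
delta(HX+.09*ux+[0,0,.17],RS)
E
```

```text
hood 1.716 offset from hinge -0.0051 2399
w 0.08 17 [ 0.4666 -0.113   0.079 ]
w 0.095 44 [ 0.4741 -0.1206  0.0958]
w 0.11 49 [ 0.4736 -0.1202  0.1098]
w 0.125 49 [ 0.4741 -0.1208  0.1252]
w 0.14 61 [ 0.4725 -0.1219  0.1405]
hood 1.73 offset from hinge 0.0067 862
w 0.08 16 [ 0.468  -0.1307  0.0746]
w 0.14 12 [ 0.4572 -0.1344  0.1442]
top face 907 [ 0.45977919 -0.12926619  0.62066059]
t 20.6 pos [ 0.4625 -0.1307  0.3553] shift units [-7.53  0.02  4.18]
turn units [ 0.01  0.   -0.03]
```

Request:
send_rows --motion '[[[-0.5, 0, 0], [0, 0, 0], -1], [[-0.9, 0, 0], [0, 0, 0], -1], [[-0.9, 0, 0], [0, 0, 0], -1], [[-0.9, 0, 0], [0, 0, 0], -1], [[-0.9, 0, 0], [0, 0, 0], -1], [[-0.9, 0, 0], [0, 0, 0], -1], [[-0.9, 0, 0], [0, 0, 0], -1], [[-0.9, 0, 0], [0, 0, 0], -1], [[-0.6, 0, 0], [0, 0, 0], -1], [[0, 0, 0], [0, 0, 0], -1]]'

```text
time_s: 21.6
ee_pos: [0.6819, -0.0883, 0.3534]
eef_rot: [3.139, -0.002, -2.951]
force: [0.2, -0.5, -0.1]
grip_width: 0.0001
grip_force: 0.0
```

Request:
send_rows --motion '[[[0, 0, 0.6], [0, 0, 0], -1], [[0, 0, 0.8], [0, 0, 0], -1], [[0, 0, 0.8], [0, 0, 0], -1], [[0, 0, 0.8], [0, 0, 0], -1], [[0, 0, 0.7], [0, 0, 0], -1], [[0, 0, 0.3], [0, 0, 0], -1], [[0, 0, 0], [0, 0, 0], -1]]'

```text
time_s: 22.3
ee_pos: [0.6801, -0.0888, 0.2352]
eef_rot: [3.14, -0.001, -2.952]
force: [-0.4, -0.5, 0.8]
grip_width: 0.0005
grip_force: 0.0
```

Run:
```python
from h import *
o=get_obs();print(o['qpos'].round(3),o['force'])
delta(HX+.050*ux+[0,0,.175],RS); delta(HX+.013*ux+[0,0,.175],RS);delta(HX-.034*ux+[0,0,.170],RS);delta(HX-.067*ux+[0,0,.158],RS);delta(HX-.088*ux+[0,0,.146],RS)
```

```text
[-1.840e-01  6.030e-01  1.021e+00  1.000e-03  1.519e+00 -1.944e+00] [-0.44355743 -0.49299676  0.82860915]
t 22.3 pos [ 0.6801 -0.0888  0.2352] shift units [1.19 0.02 0.01]
turn units [ 0.02 -0.01 -0.03]
t 22.3 pos [ 0.6801 -0.0888  0.2352] shift units [2.43 0.02 0.01]
turn units [ 0.02 -0.01 -0.03]
t 22.3 pos [ 0.6801 -0.0888  0.2352] shift units [3.99 0.01 0.18]
turn units [ 0.02 -0.01 -0.03]
t 22.3 pos [ 0.6801 -0.0888  0.2352] shift units [5.09 0.01 0.58]
turn units [ 0.02 -0.01 -0.03]
t 22.3 pos [ 0.6801 -0.0888  0.2352] shift units [5.79 0.   0.98]
turn units [ 0.02 -0.01 -0.03]
```

Push to about θ≈1.3, then check.

Request:
send_rows --motion '[[[0.3, 0, 0], [0, 0, 0], -1], [[0.3, 0, 0], [0, 0, 0], -1], [[0.3, 0, 0], [0, 0, 0], -1], [[0.3, 0, 0], [0, 0, 0], -1], [[0.3, 0, 0], [0, 0, 0], -1], [[0.3, 0, 0], [0, 0, 0], -1], [[0.3, 0, 0], [0, 0, 0], -1], [[0.3, 0, 0], [0, 0, 0], -1]]'

```text
time_s: 23.1
ee_pos: [0.6099, -0.1024, 0.2369]
eef_rot: [3.141, 0.003, -2.952]
force: [3.0, 0.2, 2.9]
grip_width: 0.0001
grip_force: 1.6
```

Request:
send_rows --motion '[[[0.3, 0, 0.02], [0, 0, 0], -1], [[0.3, 0, 0.04], [0, 0, 0], -1], [[0.3, 0, 0.04], [0, 0, 0], -1], [[0.3, 0, 0.04], [0, 0, 0], -1], [[0.3, 0, 0.04], [0, 0, 0], -1], [[0, 0, 0], [0, 0, 0], -1]]'

```text
time_s: 23.7
ee_pos: [0.5648, -0.111, 0.2303]
eef_rot: [3.14, -0.0, -2.952]
force: [-0.2, -0.3, 0.1]
grip_width: 0.0002
grip_force: 0.0
```

Run:
```python
from h import *
c=shot('scene'); W=cloud(c); hood(W); weight(W); print(get_obs()['force'])
delta(HX-.067*ux+[0,0,.158],RS);delta(HX-.088*ux+[0,0,.146],RS)
```

```text
hood 1.308 offset from hinge -0.0041 3407
[-0.06548566 -0.35517783 -0.18329066]
t 23.75 pos [ 0.5653 -0.1109  0.2304] shift units [1.19 0.01 0.41]
turn units [ 0.01 -0.   -0.03]
t 23.75 pos [ 0.5653 -0.1109  0.2304] shift units [1.89 0.01 0.82]
turn units [ 0.01 -0.   -0.03]
```

Request:
send_rows --motion '[[[0.2, 0, 0.06], [0, 0, 0], -1], [[0.2, 0, 0.07], [0, 0, 0], -1], [[0.2, 0, 0.07], [0, 0, 0], -1], [[0.2, 0, 0.07], [0, 0, 0], -1], [[0.2, 0, 0.07], [0, 0, 0], -1], [[0.2, 0, 0.08], [0, 0, 0], -1], [[0.2, 0, 0.1], [0, 0, 0], -1], [[0.2, 0, 0.1], [0, 0, 0], -1], [[0.15, 0, 0.1], [0, 0, 0], -1], [[0, 0, 0], [0, 0, 0], -1], [[0, 0, 0], [0, 0, 0], -1]]'

```text
time_s: 24.85
ee_pos: [0.5142, -0.1206, 0.2089]
eef_rot: [3.14, 0.0, -2.952]
force: [-0.2, 0.3, 0.7]
grip_width: 0.0007
grip_force: 0.0
```

Run:
```python
from h import *
c=shot('scene'); W=cloud(c); hood(W); weight(W); print(get_obs()['force'])
delta(HX-.088*ux+[0,0,.146],RS)
```

```text
hood 0.987 offset from hinge -0.0037 3704
[0.43290833 0.2054962  0.26079775]
t 24.9 pos [ 0.5143 -0.1206  0.2089] shift units [0.16 0.01 0.1 ]
turn units [ 0.01  0.   -0.03]
```

Request:
send_rows --motion '[[[0.08, 0, 0.05], [0, 0, 0], -1], [[0.07, 0, 0.05], [0, 0, 0], -1], [[0, 0, 0], [0, 0, 0], -1], [[0, 0, 0], [0, 0, 0], -1], [[-0.3, 0, 0], [0, 0, 0], -1], [[-0.5, 0, -0.6], [0, 0, 0], -1], [[-0.5, 0, -0.8], [0, 0, 0], -1], [[0, 0, -0.8], [0, 0, 0], -1], [[0, 0, -0.9], [0, 0, 0], -1], [[0, 0, -0.9], [0, 0, 0], -1], [[0, 0, 0], [0, 0, 0], -1], [[0, 0, 0], [0, 0, 0], -1]]'

```text
time_s: 26.1
ee_pos: [0.5486, -0.1142, 0.3256]
eef_rot: [3.14, 0.001, -2.952]
force: [0.0, -0.2, -0.6]
grip_width: 0.0006
grip_force: 0.0
```

Run:
```python
from h import *
c=shot('scene'); W=cloud(c); hood(W); o=get_obs(); print(o['force'],o['ee_pos'],o['time_s'])
# batten angle: points beyond panel width
d=W-HX; x=d@ux;y=d@uy;z=d[...,2]
m=(abs(y-.118)<.012)&(np.hypot(x,z)>.06)&(np.hypot(x,z)<.21)&(x<-.02)&(z>.05); a=np.arctan2(z[m],-x[m]); print('batten',m.sum(),np.percentile(a,[10,50,90]))
cv2.imwrite('pics/s4.png',cv2.resize(c['pixels'][110:270,220:400,::-1],None,fx=3.5,fy=3.5,interpolation=cv2.INTER_CUBIC))
c=shot('top');W=cloud(c); hood(W)
cv2.imwrite('pics/t4.png',cv2.resize(c['pixels'][125:265,270:400,::-1],None,fx=4,fy=4,interpolation=cv2.INTER_CUBIC))
```

```text
hood 0.962 offset from hinge -0.0038 3874
[-0.06065938  0.04166044 -0.78222478] [ 0.54828921 -0.11418865  0.32484379] 26.15
batten 350 [0.93960757 0.98173699 1.0065241 ]
hood 0.956 offset from hinge -0.0044 124
```

View pics/s4.png

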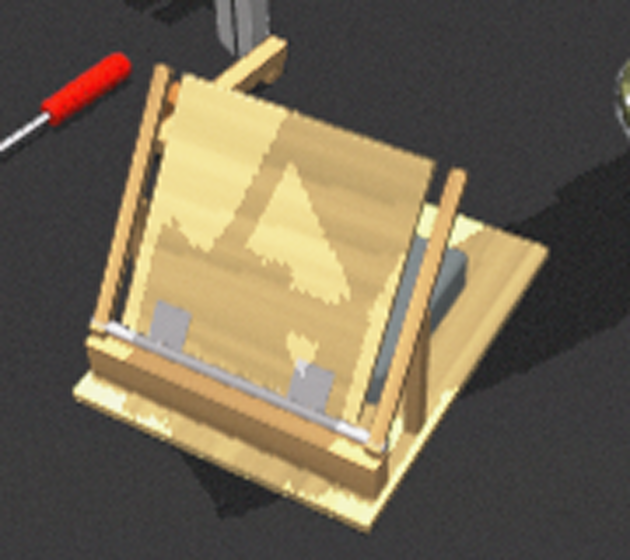

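The hood lies parallel to and in line with both battens, its edge running from (183,78) to (432,163) between the batten tips at (160,70) and (458,175). It measures 0.96 rad and the gripper is clear.

```bash
python3 -c "
from station import *
print(hand_in())"
```

```text
the job is handed in; nothing more can be done
None
```

The job is handed in: the tall weight was checked upright and centred on the pan before folding (hidden by the hood afterwards), the hood measures about 0.96 rad in line with the battens, and the arm is clear; no verdict was returned, and joint 6 briefly read 2.554 against its 2.55 limit on the first grasp try.

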